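# Fit the missing rest post of a board test fixture by the depth of its socket

### The arm

A 7-joint arm with a two-finger parallel gripper is mounted at the origin on a cart in front of the work surface, level with it; the furniture and walls round the work are solid. World frame = base frame: x ahead of the robot, y to its left, z up, the work surface at z = 0. Lengths are in m, angles in rad, forces in N, time in s.
With the tool pointing down it reaches from about 0.425 to 0.95 m from the base axis. Payload 4.7 kg.
Tool frame: the origin (TCP) lies between the finger pads; the fingertips stand 25 mm ahead of it and the grasp point (between the pads) lies 6 mm ahead of it; z points along the fingers, y is the line along which they close (so a half turn about z gives the same grasp; the last joint's range is limited). The gripper opens to 85 mm and grips with 20 to 120 N. Pads are 22 mm wide; open, the fingers measure 114 mm over their backs; the gripper's body (76 mm by 85 mm) begins 54 mm behind the grasp point. The pads swing forward as they close: fully open they stand 13 mm farther back than shut.
Start: joints at [1.319, 0.469, -0.049, 1.532, 0.024, 1.141, -0.082], TCP at [0.149, -0.658, 0.256] pointing down, gripper open.
Joint ranges: [-2.59, 2.59], [-0.33, 1.99], [-1.39, 1.29], [0.1, 2.45], [-1.04, 4.18], [0.21, 1.99], [-2.66, 2.66]. Speed limits (rad/s): [2.57, 2.57, 3.14, 3.14, 3.14, 3.14, 3.14].

### API

Orientations are given as a 3x3 rotation matrix whose columns are the frame's x, y, z axes.
In Python, from rig import * gives the robot as it stands. Calls block until the motion is done:
- movep(position, orientation): joint-space move of the TCP to a pose.
- move_l(position, attitude=None, feed=0.15, until_force=None): straight line of the TCP; attitude=None keeps the orientation; feed is the mean speed in m/s. With until_force (N) it stops when the force on the tool has changed by that much, and returns True; else False.
- move_joints(angles): joint-space move.
- command_gripper(opening, newtons=None): finger opening in m; newtons is the grip in N (None keeps the last); returns when the fingers have stopped.
- sleep(seconds).
- inverse_kinematics(position, orientation): joint angles nearest the present ones, or None.
- sense(): the state.
- camera(name): name is "scene" or "top" or "wrist"; returns (picture, depth): 400x640x3 uint8, red, green, blue; 400x640 float32, m along the optical axis (not along the pixel's ray), 0 where there is no reading.
- camera_params(name): a dict with "K" (3x3 intrinsics, pixels), "position" and "rotation" of the camera in the world; the wrist camera has in their place "tool_from_camera" (4x4, takes a point from camera to tool coordinates, whose origin is the TCP and whose axes are the flange's). Camera axes: x right, y down, z forward; pixel columns grow to the right and rows downward; lengths in m; the calibration is good to about 2 mm. A picture is of the moment at which its call begins: read the wrist's pose just before it. camera_params takes no time and is no camera call.
A pose or a line that the arm cannot do raises Unreachable and nothing moves.
- finish_job(): hands the job in; it is judged then, once.
The state is a dict: "time_s": time; "joint_pos": joint angles; "qd": joint speeds; "joint_efforts": joint torques, N m; "position": TCP position; "tcp_rot": TCP orientation; "wrist_force": force on the tool from outside, world axes, zero at the start; "ft_torque": the same for the moment, N m; "finger_gap": finger opening in m; "gripper_force": force on a finger pad.
Only numpy, scipy, OpenCV 4.12 (cv2) and the standard library are available. Lean on these libraries where they do the work, as an engineer would, in place of code of your own. Each camera call takes 0.05 s, during which the arm holds its last target. There are 200 camera calls.

### The job

The board test fixture has lost one of its four rest posts, and nobody knows how deep the empty socket was bored: feel its floor gently with the depth rod (never more than 20 N) and put the rod back in its hole in the wooden holder. Then take the one spare post whose length suits that depth and press it home past the spring ball (never more than 30 N) until it stands on the socket's floor, its top level with the other three. Leave the other spare posts in the holder and the things lying around where they are.

Things in the scene. Friction and masses are not known exactly. Their poses are not given: they have to be found in the camera images.
- fixture: board test fixture, fixed: black housing on four feet, aluminium top plate 104 x 120 mm, green pin field. Origin under its centre on the bench, z up; plate face 44 mm above the bench. Three rest posts (12 mm thick, white caps) stand 34 mm above the plate at x, y = (-35, -43), (35, -43), (-35, 43) mm; the empty socket is at (35, 43). Pins and screw heads stand up to 3 mm over the plate
- socket_mouth (a point): centre of the empty socket's mouth (brass ring, 1 mm high), level with the plate's face; axes as the fixture. Upright round blind bore 13 mm wide. Its flat rigid floor lies 16, 24 or 32 mm below the mouth: this differs from start to start and cannot be seen. Come down on it slowly: a touch at 15 mm/s or more jolts up to the force limits
- socket_ball_seat (a point): where a steel spring ball reaches 2 mm into the bore, 8 mm below the mouth, from the side facing the plate's middle. It leaves the 6 mm rod free when that is centred (within 1.5 mm). It bears on a post, which so drags with a few newtons (at most about 10) from there on down, does not sink by its own weight, and must be pushed until the rigid floor stops it
- holder: wooden holder block, fixed: 42 x 146 mm on a foot 50 x 156 mm, top 26 mm above the bench, origin under its centre on the bench. Four upright holes along its y axis at x = 0: three 13.5 mm wide at y = -54, -18, 18 mm with the spare posts in any order, one 9 mm wide at y = 54 mm for the depth rod; all have their floor 8 mm above the bench (18 mm deep)
- rod_hole (a point): centre of the mouth of the depth rod's hole in the holder, 26 mm above the bench
- depth_rod: depth rod standing in the holder: origin at the centre of its flat lower tip, z up along the rod. Stem 6 mm thick and 50 mm long with painted rings 16 (yellow), 24 (blue) and 32 mm (red) above the tip, then a brass grip 12 mm thick from 50 to 90 mm; 50 g
- depth_rod_top (a point): centre of the top end of the depth rod, 90 mm above its tip
- post_short: spare rest post, yellow cap: steel pin 12 mm thick and 50 mm long, foot chamfered by 1.5 mm, origin at the centre of its foot, z up along it; its top stands 34 mm above the plate in a socket 16 mm deep; 35 to 60 g
- post_short_top (a point): centre of the top of the yellow-capped post, 50 mm above its foot
- post_medium: spare rest post, blue cap: steel pin 12 mm thick and 58 mm long, foot chamfered by 1.5 mm, origin at the centre of its foot, z up along it; its top stands 34 mm above the plate in a socket 24 mm deep; 35 to 60 g
- post_medium_top (a point): centre of the top of the blue-capped post, 58 mm above its foot
- post_long: spare rest post, red cap: steel pin 12 mm thick and 66 mm long, foot chamfered by 1.5 mm, origin at the centre of its foot, z up along it; its top stands 34 mm above the plate in a socket 32 mm deep; 35 to 60 g
- post_long_top (a point): centre of the top of the red-capped post, 66 mm above its foot
- parts_tray: yellow parts tray 66 x 88 x 13 mm, bystander; origin under its centre
- glue_vial: white vial 14 mm thick, 40 mm tall, bystander; origin under its centre
- spool: white wire spool about 65 x 51 x 31 mm, bystander; origin under its centre. To its right stands a tall microscope (up to 0.38 m high), between the arm's start and the work: go over it or round it
- eraser: white and blue rubber eraser 19 x 42 x 12 mm, bystander; origin under its centre

How it is judged:
On the way, in this order (a step that is already met when the one before it is completed fails the run):
1. the held depth rod stands in the empty socket and bears on its floor with more than 1 N (horizontal distance between depth_rod and socket_mouth below 0.006 m and contact force between the fingers and depth_rod above 0.5 N and (contact force between depth_rod and floor_a_c0 above 1 N or contact force between depth_rod and floor_b_c0 above 1 N or contact force between depth_rod and floor_c_c0 above 1 N)), for 0.15 s.
2. the depth rod stands in its hole in the holder again and is let go, before a post is in the socket (horizontal distance between depth_rod and rod_hole below 0.005 m and z of depth_rod in the frame of holder below 0.012 m and contact force between the fingers and depth_rod below 0.05 N and horizontal distance between each of post_short, post_medium, post_long and socket_mouth above 0.01 m), for 0.1 s.
3. a post stands in the socket with its top level with the other rest posts and is pressed on the socket's floor with more than 2 N (((horizontal distance between post_short and socket_mouth below 0.004 m and z of post_short_top in the frame of socket_mouth between 0.032 and 0.036 m and (contact force between post_short and floor_a_c0 above 2 N or contact force between post_short and floor_b_c0 above 2 N or contact force between post_short and floor_c_c0 above 2 N)) or (horizontal distance between post_medium and socket_mouth below 0.004 m and z of post_medium_top in the frame of socket_mouth between 0.032 and 0.036 m and (contact force between post_medium and floor_a_c0 above 2 N or contact force between post_medium and floor_b_c0 above 2 N or contact force between post_medium and floor_c_c0 above 2 N)) or (horizontal distance between post_long and socket_mouth below 0.004 m and z of post_long_top in the frame of socket_mouth between 0.032 and 0.036 m and (contact force between post_long and floor_a_c0 above 2 N or contact force between post_long and floor_b_c0 above 2 N or contact force between post_long and floor_c_c0 above 2 N)))), for 0.1 s.
At the end, for the whole second after the job is handed in: A spare post stands upright in the socket (3 mm), its top 34 mm above the plate and so level with the other rest posts within 2 mm; the depth rod stands in its own hole and the other two posts in holes of the holder, down within 4 mm; all at rest and let go (((horizontal distance between post_short and socket_mouth below 0.003 m and horizontal distance between post_short_top and socket_mouth below 0.004 m and angle between post_short's own z axis and vertical below 0.08 rad and z of post_short_top in the frame of socket_mouth between 0.032 and 0.036 m and linear speed of post_short below 0.01 m/s and z of each of post_medium, post_long in the frame of holder below 0.012 m and x of post_medium in the frame of holder between -0.006 and 0.006 m and y of post_medium in the frame of holder between -0.066 and 0.066 m and angle between each of post_medium, post_long's own z axis and vertical below 0.15 rad and linear speed of each of post_medium, post_long below 0.02 m/s and x of post_long in the frame of holder between -0.006 and 0.006 m and y of post_long in the frame of holder between -0.066 and 0.066 m) or (horizontal distance between post_medium and socket_mouth below 0.003 m and horizontal distance between post_medium_top and socket_mouth below 0.004 m and angle between post_medium's own z axis and vertical below 0.08 rad and z of post_medium_top in the frame of socket_mouth between 0.032 and 0.036 m and linear speed of post_medium below 0.01 m/s and z of each of post_short, post_long in the frame of holder below 0.012 m and x of post_short in the frame of holder between -0.006 and 0.006 m and y of post_short in the frame of holder between -0.066 and 0.066 m and angle between each of post_short, post_long's own z axis and vertical below 0.15 rad and linear speed of each of post_short, post_long below 0.02 m/s and x of post_long in the frame of holder between -0.006 and 0.006 m and y of post_long in the frame of holder between -0.066 and 0.066 m) or (horizontal distance between post_long and socket_mouth below 0.003 m and horizontal distance between post_long_top and socket_mouth below 0.004 m and angle between post_long's own z axis and vertical below 0.08 rad and z of post_long_top in the frame of socket_mouth between 0.032 and 0.036 m and linear speed of post_long below 0.01 m/s and z of each of post_short, post_medium in the frame of holder below 0.012 m and x of post_short in the frame of holder between -0.006 and 0.006 m and y of post_short in the frame of holder between -0.066 and 0.066 m and angle between each of post_short, post_medium's own z axis and vertical below 0.15 rad and linear speed of each of post_short, post_medium below 0.02 m/s and x of post_medium in the frame of holder between -0.006 and 0.006 m and y of post_medium in the frame of holder between -0.066 and 0.066 m)) and z of depth_rod in the frame of holder below 0.012 m and x of depth_rod in the frame of holder between -0.006 and 0.006 m and y of depth_rod in the frame of holder between -0.066 and 0.066 m and angle between depth_rod's own z axis and vertical below 0.15 rad and linear speed of depth_rod below 0.02 m/s and horizontal distance between depth_rod and rod_hole below 0.005 m); the robot touches nothing.
It fails at once if the depth rod is pressed on the fixture or the socket's floor with more than 20 N ((contact force between depth_rod and floor_a_c0 above 20 N or contact force between depth_rod and floor_b_c0 above 20 N or contact force between depth_rod and floor_c_c0 above 20 N) or contact force between depth_rod and fixture above 20 N).
It fails at once if a post is pressed on the fixture or the socket's floor with more than 30 N ((contact force between post_short and floor_a_c0 above 30 N or contact force between post_short and floor_b_c0 above 30 N or contact force between post_short and floor_c_c0 above 30 N) or contact force between any of post_short, post_medium, post_long and fixture above 30 N or (contact force between post_medium and floor_a_c0 above 30 N or contact force between post_medium and floor_b_c0 above 30 N or contact force between post_medium and floor_c_c0 above 30 N) or (contact force between post_long and floor_a_c0 above 30 N or contact force between post_long and floor_b_c0 above 30 N or contact force between post_long and floor_c_c0 above 30 N)).
It fails at once if a thing lying around is moved by more than 20 mm (distance of any of parts_tray, glue_vial, spool, eraser from where it was at the start of the episode above 0.02 m).
It also fails if it takes over 67 s, if anything falls off the work surface, if the arm or the gripper's body presses on something with over 40 N, if the wrist force passes 120 N, or if a joint passes its speed limit or range.

## Working session

There is one attempt and no reset: what is moved stays moved. The work goes in short steps, each a Python script; the robot and the scene stay as the last script left them, time stands still between calls to the robot, and variables do not carry over. Pictures are saved under pics/ and viewed, at most 10 in all, crops included, and the job is handed in when it is done.

```bash
ls; mkdir -p pics
python3 - <<'E'
from rig import *
import cv2,numpy as np
for n in("scene","top"):
    p,d=camera(n); cv2.imwrite(f"pics/{n}0.png",p[:,:,::-1]); np.savez(f"{n}0.npz",p=p,d=d)
    c=camera_params(n); print(n,c["K"],c["position"],c["rotation"])
c=camera_params("wrist");print(c)
s=sense();print(s)
E
```

```text
pics
scene [[483.04081288   0.         321.06110163]
 [  0.         483.04081288 204.04959526]
 [  0.           0.           1.        ]] [-0.02446598 -0.11588392  0.64495465] [[ 0.4630414  -0.57705872  0.67275247]
 [-0.88604521 -0.32083201  0.33465013]
 [ 0.02272775 -0.75104597 -0.65985862]]
top [[443.08485705   0.         322.9379201 ]
 [  0.         443.08485705 199.68566007]
 [  0.           0.           1.        ]] [0.38514661 0.16227754 0.91506806] [[ 0.02205574 -0.98979943  0.14075024]
 [-0.99948325 -0.02512291 -0.02005185]
 [ 0.02338336 -0.14023525 -0.98984205]]
{'K': array([[355.39063448,   0.        , 324.36592158],
       [  0.        , 355.39063448, 204.06651859],
       [  0.        ,   0.        ,   1.        ]]), 'tool_from_camera': array([[ 7.05772028e-04, -9.57705821e-01, -2.87748262e-01,
         7.30783436e-02],
       [ 9.99999742e-01,  6.36521406e-04,  3.34221273e-04,
         7.85025768e-04],
       [-1.36927730e-04, -2.87748424e-01,  9.57706023e-01,
        -1.17351517e-01],
       [ 0.00000000e+00,  0.00000000e+00,  0.00000000e+00,
         1.00000000e+00]])}
{'time_s': 0.1, 'joint_pos': array([ 1.31912662,  0.46937518, -0.04857519,  1.5335612 ,  0.02410512,
        1.14103765, -0.082301  ]), 'qd': array([ 0.00113367, -0.00159847, -0.00165391, -0.00267955, -0.0006639 ,
        0.00053314,  0.00040799]), 'joint_efforts': array([ 1.03215640e-03, -5.11512101e+01, -4.71749157e-02, -2.38386762e+01,
        1.07514227e-02,  4.38579285e-03, -1.47682374e-05]), 'position': array([ 0.14902357, -0.65784714,  0.25536219]), 'tcp_rot': array([[ 9.75286554e-01,  2.20943240e-01, -4.71836437e-04],
       [ 2.20943730e-01, -9.75285018e-01,  1.73260051e-03],
       [-7.73686383e-05, -1.79403128e-03, -9.99998388e-01]]), 'wrist_force': array([0.08729499, 0.35459047, 0.45618083]), 'ft_torque': array([-0.04433189, -0.0213762 , -0.00268243]), 'gripper_force': 0.0, 'finger_gap': 0.08528590317065718}
```

View pics/scene0.png

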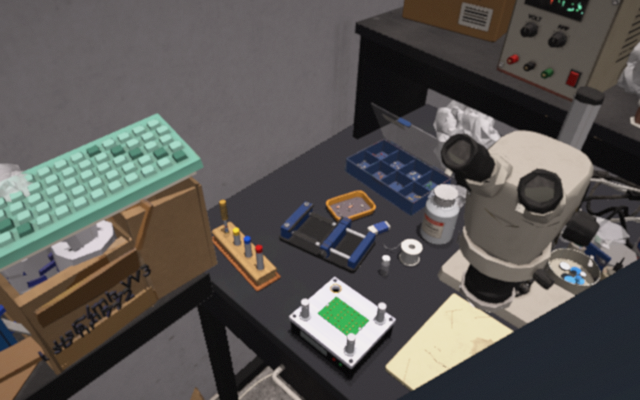

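View pics/top0.png

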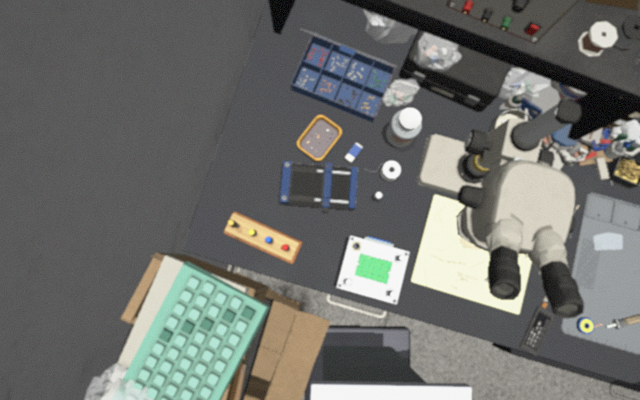

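The scene view shows the holder on the left, with the rod at (222,205) and yellow, blue and red caps at (236,231), (248,241), (260,249). The fixture is at (343,320), its empty socket at (337,288). In the top view the rod is at (232,222), yellow (252,232), blue (268,240), red (285,247), and the socket at (357,245). The microscope stands to the right of the fixture and boxes stand left of it.

```bash
cat > h.py <<'E'
import numpy as np, cv2
from rig import *
def ray(cam,uv,z,T=None):
    """pixel(s) -> world points on the plane at height z; T = (pos, rot) of camera"""
    c=camera_params(cam)
    p,R=(c["position"],c["rotation"]) if T is None else T
    uv=np.atleast_2d(uv).astype(float)
    d=np.c_[uv,np.ones(len(uv))]@np.linalg.inv(c["K"]).T@R.T
    return p+d*((z-p[2])/d[:,2])[:,None]
def wrist_pose(s):
    t=camera_params("wrist")["tool_from_camera"]
    return s["position"]+s["tcp_rot"]@t[:3,3], s["tcp_rot"]@t[:3,:3]
def blob(mask):
    n,l,st,ce=cv2.connectedComponentsWithStats(mask.astype(np.uint8))
    i=1+np.argmax(st[1:,4]); return l==i, ce[i], st[i,4]
def down(yaw):
    "tool down, tool y (closing line) along world angle yaw"
    y=np.array([np.cos(yaw),np.sin(yaw),0]); z=np.array([0,0,-1.]); return np.c_[np.cross(y,z),y,z]
E
python3 - <<'E'
from h import *
f=np.load("top0.npz");p=f["p"].astype(int);d=f["d"]
r,g,b=p[...,0],p[...,1],p[...,2]
hsv=cv2.cvtColor(f["p"],cv2.COLOR_RGB2HSV)
roi=np.zeros(r.shape,bool);roi[225:310,325:420]=1
w=roi&(hsv[...,1]<50)&(hsv[...,2]>150)
w,_,a=blob(w)
def rect(m,z):
    c=max(cv2.findContours(m.astype(np.uint8),cv2.RETR_EXTERNAL,cv2.CHAIN_APPROX_NONE)[0],key=cv2.contourArea)[:,0]
    P=ray("top",c,z)[:,:2]
    q=cv2.minAreaRect((P*1000).astype(np.float32)); return q,cv2.boxPoints(q)
print("plate",a,rect(w,.044))
gr=roi&(g>r+60)&(g>b+40); gm,gc,a=blob(gr); print("green",a,rect(gm,.045))
roi2=np.zeros(r.shape,bool);roi2[205:270,215:310]=1
wd=roi2&(hsv[...,0]<22)&(hsv[...,1]>60)&(hsv[...,2]>120)
m,c,a=blob(wd);print("holder",a,rect(m,.026))
for n,uv,z in(("rod",(232,222),.098),("yel",(252,232),.058),("blu",(268,240),.066),("red",(285,247),.074),("sock",(357,245),.044)): print(n,ray("top",uv,z))
# height map from depth
for cam in("top","scene"):
    f=np.load(cam+"0.npz");d=f["d"];c=camera_params(cam)
    v,u=np.mgrid[:400,:640]
    X=np.stack([(u-c["K"][0,2])/c["K"][0,0]*d,(v-c["K"][1,2])/c["K"][1,1]*d,d],-1)@c["rotation"].T+c["position"]
    X=X[d>0]
    H=np.full((12,22),-1.)
    i=((X[:,0]-.0)/.06).astype(int);j=((X[:,1]+.6)/.06).astype(int);ok=(X[:,0]>0)&(i<12)&(X[:,1]>-.6)&(j<22)
    np.maximum.at(H,(i[ok],j[ok]),X[ok,2])
    print(cam);print(" "*4,*["%4d"%(-600+60*k) for k in range(22)])
    for k in range(12):print("%4d"%(60*k),*["%4d"%(1000*h) for h in H[k]])
print(camera_params("wrist")["K"][0,0])
E
```

```text
plate 2778 (((377.4405212402344, 43.69081115722656), (122.84857940673828, 112.17012786865234), 75.59734344482422), array([[307.83978  ,  -1.8527069],
       [416.48456  , -29.753319 ],
       [447.04126  ,  89.23433  ],
       [338.39648  , 117.13494  ]], dtype=float32))
green 700 (((376.7161865234375, 44.053733825683594), (63.5168342590332, 41.90138626098633), 75.8958740234375), array([[348.65802  ,  18.358057 ],
       [389.29626  ,   8.1473255],
       [404.77435  ,  69.74941  ],
       [364.1361   ,  79.960144 ]], dtype=float32))
holder 1655 (((433.0523376464844, 263.5458068847656), (154.92868041992188, 50.477664947509766), 67.10861206054688), array([[379.6687 , 201.99979],
       [426.17096, 182.36472],
       [486.43597, 325.09183],
       [439.93372, 344.7269 ]], dtype=float32))
rod [[0.45560161 0.3122115  0.098     ]]
yel [[0.44067232 0.28021744 0.058     ]]
blu [[0.42564351 0.24806069 0.066     ]]
red [[0.41285347 0.21477516 0.074     ]]
sock [[0.42096558 0.07585059 0.044     ]]
top
     -600 -540 -480 -420 -360 -300 -240 -180 -120  -60    0   60  120  180  240  300  360  42
[... 2445 characters left out ...]
 49    3   76  303  307  156  434 -1000 -1000 -1000 -1000
 420 -1000 -1000 -1000 -1000 -1000 -1000  339  340  354  279   47   46    3   67   67   99    2  420 -1000 -1000 -1000 -1000
 480 -1000 -1000 -1000 -1000 -1000 -1000  339  340  340  271   41   30   38   41    4   25  400  406 -1000 -1000 -1000 -1000
 540 -1000 -1000 -1000 -1000 -1000   28  372  374   27   33   34   30   37   41    3    3  392 -1000 -1000 -1000 -1000 -1000
 600 -1000 -1000 -1000 -1000 -1000   30   29  372   26  105  103   16   16   15    4    4  377 -1000 -1000 -1000 -1000 -1000
 660 -1000 -1000 -1000 -1000   69  299  281  441    2  106  104   39   37   13    3    3  362 -1000 -1000 -1000 -1000 -1000
355.39063447690893
```

Run:
```python
import cv2
a=cv2.imread("pics/top0.png")[195:315,205:425]
cv2.imwrite("pics/topc.png",cv2.resize(a,None,fx=3.6,fy=3.6,interpolation=cv2.INTER_CUBIC))
```

```text
(no output)
```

View pics/topc.png

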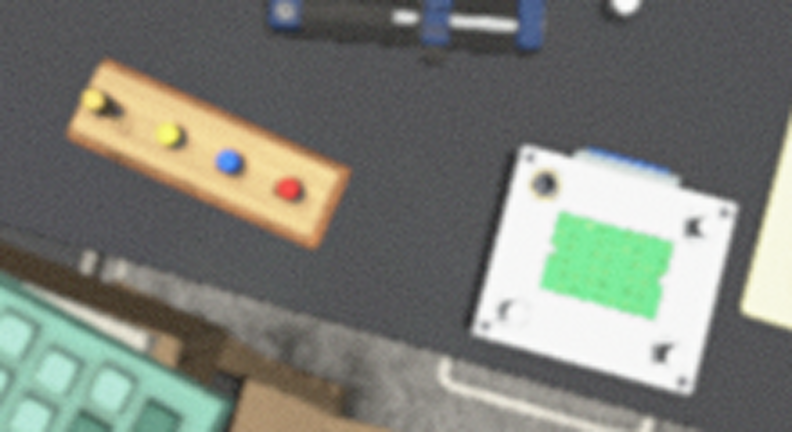

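The enlarged view confirms the socket centre at about pixel (356.1, 246.1). The rod is upright at the holder's far-left end, with the yellow, blue and red posts after it. Next I check free space around the holder and reachability.

Run:
```python
from h import *
for cam in("top","scene"):
    f=np.load(cam+"0.npz");d=f["d"];c=camera_params(cam)
    v,u=np.mgrid[:400,:640]
    X=np.stack([(u-c["K"][0,2])/c["K"][0,0]*d,(v-c["K"][1,2])/c["K"][1,1]*d,d],-1)@c["rotation"].T+c["position"]
    X=X[d>0]
    H=np.full((14,20),-1.);i=np.floor((X[:,0]-.28)/.02).astype(int);j=np.floor((X[:,1]-.1)/.02).astype(int);ok=(i>=0)&(i<14)&(j>=0)&(j<20)
    np.maximum.at(H,(i[ok],j[ok]),X[ok,2])
    print(cam);print(" "*4,*["%4d"%(100+20*k) for k in range(20)])
    for k in range(14):print("%4d"%(280+20*k),*["%4d"%(1000*h) for h in H[k]])
    m=(X[:,2]>.2)&(X[:,0]>.3)&(X[:,0]<.6)&(X[:,1]>-.3)&(X[:,1]<.1)
    print("microscope max y, max z",X[m][:,1].max(),X[m][:,2].max())
for n,P in(("rodhi",(.456,.312,.25)),("rod",(.456,.312,.085)),("sock",(.4215,.077,.09)),("sockhi",(.4215,.077,.2)),("red",(.413,.215,.07))):
    for yaw in(-23,-50,-77,-100,70,100,130,157,-140):
        q=inverse_kinematics(P,down(np.radians(yaw)))
        print(n,yaw,None if q is None else np.round(q,2))
```

```text
top
      100  120  140  160  180  200  220  240  260  280  300  320  340  360  380  400  420  440  460  480
 280  -73  -76 -741 -740 -742 -738  302  307  307  305  303  302  301  299  292  265  252 -1000  439  438
 300    3  -72 -1000 -1000 -1000 -742  308  311  308  306  305  304  304  296  267  265  252 -1000  451  396
 320   47    5    5    3    1 -1000  308  311  312  310  308  307  305  298  268  265  250 -1000  461 -1000
 340   81    5    5    5    5    6    5  305  307  312  310  309  302  269  269  248  247 -664  474 -1000
 360   49    5    4    5    5    5    5    5    6  305  310  309  305  269  268  247 -742  485  479 -1000
 380   48    4    5    6   11   30   28    8    5    5    4  301  269  269  252  250 -1000  495 -503 -1000
 400   40    5    6    6   29   77   77   30   30   26    6    5    7    5    5    6    4  508 -1000 -1000
 420    5    7    6    5   30   30   30   70   60   61   31   29    5    6    4    6    3  518 -1000 -1000
 440    5    4    6    5    4    7   28   29   61   61  103   99   23    5    5    4  531  521 -1000 -1000
 460    6    5    5    5    
[... 3984 characters left out ...]
.93  0.58]
sockhi 100 [ 0.67  0.3  -1.1   2.11  0.33  0.92  1.13]
sockhi 130 [ 0.72  0.33 -1.16  2.11  0.37  0.94  1.62]
sockhi 157 [ 0.72  0.33 -1.16  2.11  0.37  0.94  2.09]
sockhi -140 [-1.09  0.17  0.92  2.19 -0.18  0.86 -2.51]
red -23 [ 0.26  0.68 -1.09  2.14  0.84  0.84 -1.75]
red -50 [-0.04  0.49 -0.65  2.15  0.49  0.65 -1.91]
red -77 [ 0.15  0.58 -0.92  2.14  0.7   0.75 -2.57]
red -100 [-0.69  0.4   0.14  2.19 -0.11  0.55 -2.21]
red 70 [ 0.2   0.62 -0.99  2.14  0.76  0.79 -0.06]
red 100 [ 0.2   0.62 -0.99  2.14  0.76  0.79  0.46]
red 130 [ 0.2   0.62 -0.99  2.14  0.76  0.79  0.99]
red 157 [ 0.31  0.74 -1.18  2.14  0.91  0.91  1.32]
red -140 [-1.14  0.49  0.72  2.21 -0.57  0.62 -2.45]
```

Reach is fine. I'll keep tool yaw at -60° so the fingers clear neighbouring posts and the camera clears the wall and box. First I rise over the microscope, then look at the socket from two opposite yaws, which cancels the wrist camera's calibration bias.

Run:
```python
from h import *
s=sense();t0=s["time_s"]
q=inverse_kinematics([.115,-.49,.56],s["tcp_rot"]); print(np.round(q,2))
move_joints(q)
q=sense()["joint_pos"].copy(); q[0]=-.18; q[2]=0;q[4]=0; q[6]=np.radians(-70)
move_joints(q); s=sense();print(s["time_s"],s["position"],s["tcp_rot"][:,1])
S=np.array([.4215,.077])
for k,yaw in enumerate((-60,120)):
    movep([*S,.17],down(np.radians(yaw)))
    sleep(.2); s=sense();print(s["time_s"],np.round(s["joint_pos"],2),s["position"])
    p,d=camera("wrist"); cv2.imwrite(f"pics/w{k}.png",p[:,:,::-1]); np.savez(f"w{k}.npz",p=p,d=d,pos=s["position"],R=s["tcp_rot"])
cv2.imwrite("pics/w01.png",np.vstack([cv2.imread(f"pics/w{k}.png")[80:370] for k in(0,1)]))
```

```text
[ 1.31  0.07 -0.06  1.39  0.    1.68 -0.1 ]
3.775 [0.50275791 0.04737432 0.55829787] [ 0.50272226 -0.86444702 -0.0012924 ]
5.45 [-0.22  0.18 -0.07  2.18  0.02  0.78 -1.34] [0.42236869 0.07714717 0.17065873]
5.95 [-0.22  0.18 -0.07  2.18  0.02  0.78 -1.34] [0.42148404 0.07699614 0.16999271]
```

View pics/w01.png

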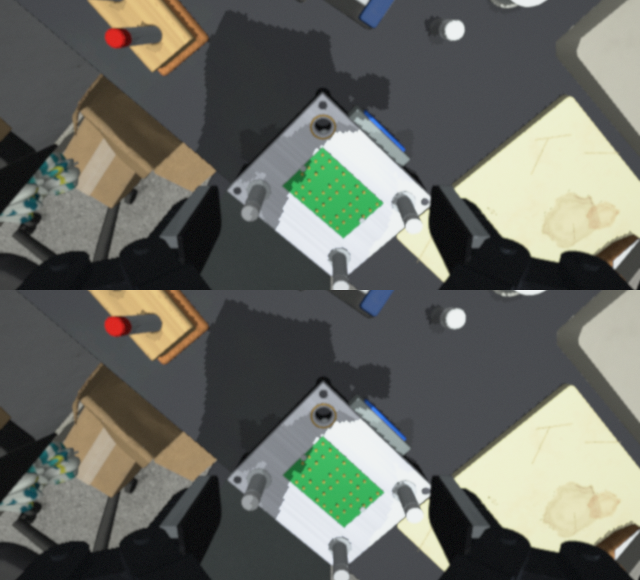

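The wrist view shows the socket's brass ring at about (323,206) full-frame, with green field, three posts and the red cap at (117,117). The second view is identical, because movep took the half turn as equivalent, so I turn joint 7 directly.

```bash
cat >> h.py <<'E'
def shot(name):
    sleep(.4); s=sense(); p,d=camera("wrist"); np.savez(name+".npz",p=p,d=d,pos=s["position"],R=s["tcp_rot"])
    cv2.imwrite(f"pics/{name}.png",p[:,:,::-1]); return load(name)
def load(name):
    f=np.load(name+".npz"); return f["p"],f["d"],wrist_pose({"position":f["pos"],"tcp_rot":f["R"]}),f["R"]
def ring(p,uv,r=26):
    "ellipse on the outer contour of the brass ring near uv"
    u,v=map(int,uv); c=p[v-r:v+r,u-r:u+r]; c=cv2.resize(c,None,fx=4,fy=4,interpolation=cv2.INTER_CUBIC)
    h=cv2.cvtColor(c,cv2.COLOR_RGB2HSV); m=((h[...,0]<25)&(h[...,1]>70)&(h[...,2]>50)).astype(np.uint8)
    m=cv2.morphologyEx(m,cv2.MORPH_CLOSE,np.ones((9,9)))
    k=max(cv2.findContours(m,cv2.RETR_EXTERNAL,cv2.CHAIN_APPROX_NONE)[0],key=cv2.contourArea)
    e=cv2.fitEllipse(cv2.convexHull(k)); return np.array(e[0])/4-.375+[u-r,v-r],np.array(e[1])/4,c,m
E
python3 - <<'E'
from h import *
q=sense()["joint_pos"].copy(); q[6]+=np.pi; move_joints(q)
shot("w2"); out=[]
q[6]-=np.pi; move_joints(q)
for n in("w1","w2"):
    p,d,T,R=load(n); uv0=(323,206) if n=="w1" else (324,206)
    c,ax,im,m=ring(p,uv0); P=ray("wrist",c,.045,T)[0]; print(n,c,ax,P,np.round(R[:,0],3)); out.append(P)
    cv2.imwrite(f"{n}.png",cv2.hconcat([im[:,:,::-1],cv2.cvtColor(m*255,cv2.COLOR_GRAY2BGR)]))
print(np.mean(out,0),(out[0]-out[1])/2, sense()["time_s"])
cv2.imwrite("pics/ringchk.png",np.vstack([cv2.imread("w1.png"),cv2.imread("w2.png")]))
E
```

```text
w1 [323.03268623 205.40342903] [24.15227127 25.46038818] [0.42055332 0.07667362 0.045     ] [ 0.866  0.5   -0.   ]
w2 [325.7716713 202.7153244] [24.40084457 25.33164597] [0.41973115 0.07801905 0.045     ] [-0.866 -0.5   -0.   ]
[0.42014223 0.07734633 0.045     ] [ 4.11082959e-04 -6.72714338e-04 -1.38777878e-17] 11.75
```

View pics/ringchk.png

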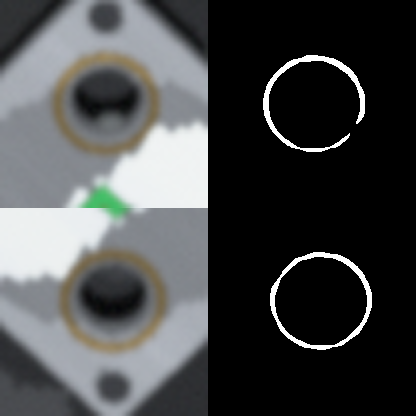

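The ring fits both views well: socket at (0.4201, 0.0773), with a bias of about 0.8 mm. Now the holder from above at the same yaw.

Run:
```python
from h import *
movep([.433,.264,.2],down(np.radians(-60)))
p,d,T,R=shot("h0"); s=sense(); print(s["time_s"],s["position"],np.round(s["joint_pos"],2),np.round(R[:,1],3))
K=camera_params("wrist")["K"]; v,u=np.mgrid[:400,:640]
X=np.stack([(u-K[0,2])/K[0,0]*d,(v-K[1,2])/K[1,1]*d,d],-1)@T[1].T+T[0]
hsv=cv2.cvtColor(p,cv2.COLOR_RGB2HSV)
b=np.array([.00041,-.00067,0])
for n,z0,xy in(("rod",.098,(.4556,.3122)),("yel",.058,(.4407,.2802)),("blu",.066,(.4256,.2481)),("red",.074,(.4129,.2148))):
    near=(np.hypot(X[...,0]-xy[0],X[...,1]-xy[1])<.018)&(d>0)
    m=near&(abs(X[...,2]-z0)<.004); m,c,a=blob(m)
    k=max(cv2.findContours(m.astype(np.uint8),cv2.RETR_EXTERNAL,cv2.CHAIN_APPROX_NONE)[0],key=cv2.contourArea)
    (cx,cy),r=cv2.minEnclosingCircle(k)
    print(n,a,np.round(c,1),(round(cx,1),round(cy,1),round(r,1)),"exp r",6/1000*K[0,0]/np.median(d[m]),"zmed",np.median(X[...,2][m]),"pos",ray("wrist",c,z0,T)[0]-b,np.round(hsv[m].mean(0)))
cv2.imwrite("pics/h0c.png",cv2.resize(p[60:330,140:520,::-1],None,fx=2,fy=2,interpolation=cv2.INTER_CUBIC))
```

```text
12.9833 [0.43316069 0.26349322 0.20002808] [-0.48  0.27 -0.17  1.98  0.06  0.9  -1.74] [ 0.499 -0.867  0.   ]
rod 293 [271.  144.3] (271.2, 144.4, 9.8) exp r 9.757735405088328 zmed 0.09755675123606425 pos [0.45600655 0.31420439 0.098     ] [ 23. 139. 226.]
yel 196 [309.2 176.2] (309.1, 176.1, 8.0) exp r 8.047509404331686 zmed 0.057640549272366726 pos [0.44191838 0.28130383 0.058     ] [ 28. 175. 251.]
blu 200 [338.3 215.7] (338.5, 215.5, 7.9) exp r 8.027888661790191 zmed 0.06546172407297546 pos [0.42821688 0.24835274 0.066     ] [105. 139. 246.]
red 203 [367.1 255. ] (367.0, 255.0, 8.1) exp r 8.00612937017231 zmed 0.07332971622711887 pos [0.41444791 0.21558488 0.074     ] [  6. 179. 243.]
```

View pics/h0c.png

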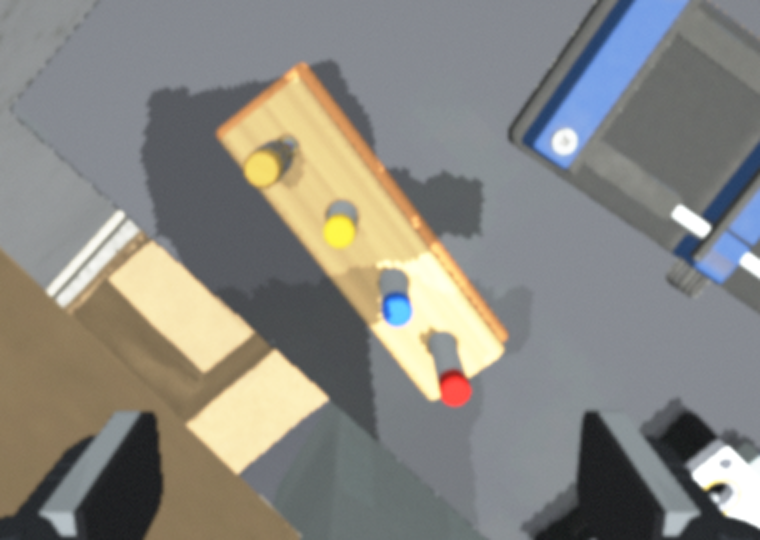

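The rod and the three caps are found cleanly in full-frame pixels: rod (271,144), yellow (309,176), blue (338,216), red (367,255). They are collinear at the right spacing, so the rod is upright. Now I grasp it, lift, and move over the socket.

```bash
cat >> h.py <<'E'
import json
Y=down(np.radians(-60)); SOCK=np.array([.42014,.07735])
HOLE=dict(rod=np.array([.4558,.3142]),yel=np.array([.4419,.2813]),blu=np.array([.4282,.2484]),red=np.array([.4145,.2156]))
def go(xy,z,feed=.15,**k):
    r=move_l([*xy,z],Y,feed=feed,**k); return r
def settle(xy,z,t=.3):
    "correct the standing error of the arm at a hover point"
    go(xy,z); sleep(t); e=sense()["position"]-[*xy,z]; go(np.array(xy)-e[:2],z-e[2],feed=.05); sleep(.15)
    return sense()["position"]-[*xy,z], e
def rep(t=""):
    s=sense(); print(t,round(s["time_s"],2),np.round(s["position"],4),"F",np.round(s["wrist_force"],2),"gap",round(s["finger_gap"],4),"gf",round(s["gripper_force"],1)); return s
E
python3 - <<'E'
from h import *
rod=np.array([.4560,.3142])
command_gripper(.040)
print(settle(rod,.15)); rep("hover")
go(rod,.084,feed=.08); sleep(.3); s=rep("at"); 
command_gripper(.0,60); s=rep("gripped"); zg=s["position"][2]-.008
d=rod-s["position"][:2]; dx=float(d@s["tcp_rot"][:2,0]); json.dump(dict(zoff=float(zg),dx=dx),open("rod.json","w")); print("zoff,dx",zg,dx)
go(s["position"][:2],.176,feed=.1); rep("up")
print(settle(SOCK-dx*Y[:2,0],.052+zg,)); rep("over")
shot("r0")
cv2.imwrite("pics/r0c.png",cv2.resize(cv2.imread("pics/r0.png")[120:330,200:440],None,fx=3,fy=2.85))
E
```

```text
(array([-0.00018842,  0.00036546, -0.00068924]), array([ 0.00018791, -0.00036081,  0.00068462]))
hover 14.84 [0.4558 0.3146 0.1493] F [-0.08  0.53 -0.32] gap 0.0401 gf 0.0
at 16.11 [0.4562 0.3143 0.0844] F [-0.47 -0.3   0.57] gap 0.04 gf 0.0
gripped 16.48 [0.4561 0.3143 0.0842] F [-0.2  -0.64  2.09] gap 0.0108 gf 58.4
zoff,dx 0.07620660026112758 -0.00010960537016080468
up 17.54 [0.4557 0.3139 0.1753] F [-0.48 -0.1   0.3 ] gap 0.0104 gf 58.4
(array([-3.54259243e-05, -3.01921149e-04, -7.73343078e-06]), array([3.82369942e-05, 2.77378060e-04, 1.09086289e-05]))
over 20.02 [0.4202 0.0771 0.1282] F [-0.57  1.31 -0.65] gap 0.0107 gf 58.4
```

View pics/r0c.png

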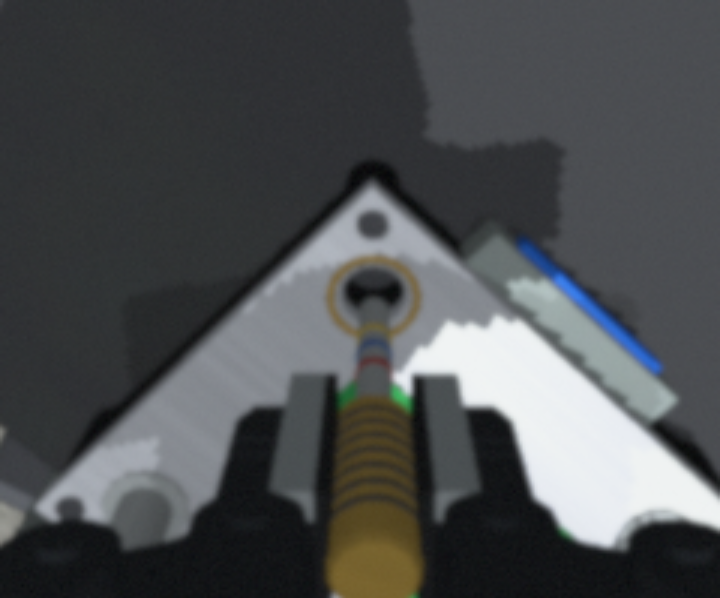

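The rod hangs laterally centred over the socket, with its tip at about crop (374,305) inside the ring centred at (374,297). The small downward offset is parallax. Now I feel for the floor.

Run:
```python
from h import *
j=json.load(open("rod.json")); xy=SOCK-j["dx"]*Y[:2,0]
s0=rep("start"); hit=go(xy,.008+j["zoff"],feed=.007,until_force=4); 
s=rep(f"hit {hit}"); tip=s["position"][2]-j["zoff"]; print("depth mm",(.044-tip)*1e3)
sleep(.25); s=rep("hold"); print("dF",s["wrist_force"]-s0["wrist_force"])
```

```text
start 20.47 [0.4202 0.0771 0.1282] F [-0.69 -0.45  0.67] gap 0.0102 gf 58.4
hit True 24.52 [0.4203 0.0774 0.0961] F [-0.02 -0.09  3.96] gap 0.0102 gf 58.5
depth mm 24.13414847259661
hold 24.77 [0.4203 0.0774 0.0961] F [-0.1  -0.33  5.11] gap 0.0102 gf 58.5
dF [0.59187062 0.11843503 4.4407033 ]
```

Depth is 24 mm, so the blue (medium) post. The rod goes back to its hole, then I grasp the blue post.

Run:
```python
from h import *
j=json.load(open("rod.json")); xy=SOCK-j["dx"]*Y[:2,0]; h=HOLE["rod"]-j["dx"]*Y[:2,0]
go(xy,.17,feed=.12); go(h,.17,feed=.2); sleep(.3); rep("over")
go(h,.034+j["zoff"],feed=.12); sleep(.15); rep("near")
hit=go(h,.0075+j["zoff"],feed=.03,until_force=5); s=rep(f"in {hit}"); print("tip z",s["position"][2]-j["zoff"])
if s["position"][2]-j["zoff"]<.011:
    command_gripper(.040); s=rep("open"); go(s["position"][:2],.155,feed=.15); sleep(.15); rep("clear")
    b=HOLE["blu"]; go(b,.13,feed=.2); sleep(.3); shot("r1")
    go(b,.064,feed=.08); sleep(.3); rep("at blue")
```

```text
over 27.18 [0.456  0.3137 0.1702] F [-1.08  0.23  0.34] gap 0.0104 gf 58.4
near 27.98 [0.4565 0.3147 0.1112] F [-0.44  0.39 -1.15] gap 0.0104 gf 58.4
in True 28.82 [0.4557 0.3141 0.0841] F [-1.7   0.47  4.56] gap 0.0104 gf 58.7
tip z 0.007924394297647908
open 29.21 [0.455  0.3135 0.0832] F [-0.27  0.08  0.57] gap 0.0397 gf 0.0
clear 29.98 [0.4544 0.3129 0.1537] F [-0.48  0.36  0.55] gap 0.0398 gf 0.0
at blue 32.53 [0.4284 0.2485 0.0643] F [ 0.11 -0.05  0.33] gap 0.0402 gf 0.0
```

Run:
```python
from h import *
command_gripper(.0,100); s=rep("grip"); zo=s["position"][2]-.008
d=np.array([.42822,.24835])-s["position"][:2]; dx=float(d@s["tcp_rot"][:2,0]); print("zoff dx",zo,dx,"dy",d@s["tcp_rot"][:2,1])
json.dump(dict(zoff=float(zo),dx=dx),open("post.json","w"))
go(s["position"][:2],.150,feed=.1); xy=SOCK-dx*Y[:2,0]
go(xy,.15,feed=.18); go(xy,.050+zo,feed=.1); sleep(.4); s=rep("over"); e=s["position"][:2]-xy; print("err",e)
shot("p0"); cv2.imwrite("pics/p0c.png",cv2.resize(cv2.imread("pics/p0.png")[120:330,200:440],None,fx=3,fy=2.85))
```

```text
grip 32.92 [0.4283 0.2485 0.0643] F [-1.42 -1.1   5.71] gap 0.0089 gf 97.7
zoff dx 0.05632199953943871 -0.00015601050141402897 dy 7.54831091391352e-05
over 36.02 [0.4205 0.0774 0.1066] F [-0.12  0.2  -0.97] gap 0.0089 gf 97.6
err [ 1.81373171e-04 -5.68231884e-06]
```

View pics/p0c.png

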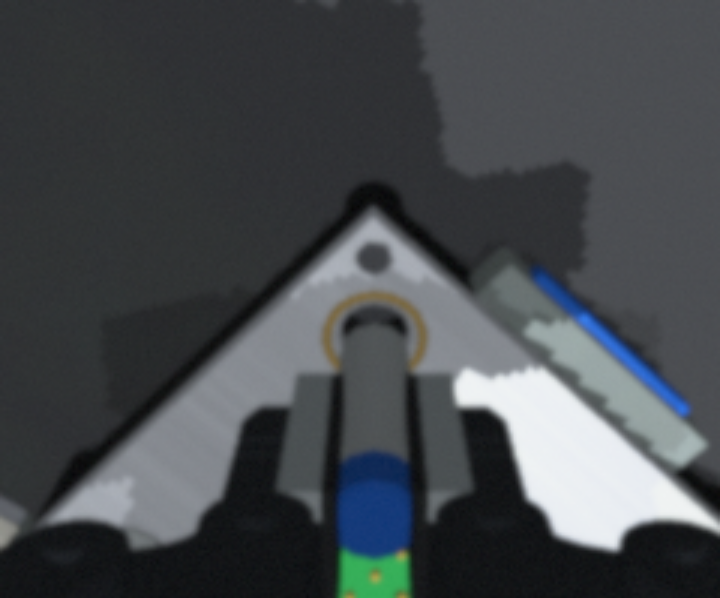

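The post hangs upright and laterally centred on the ring (both at crop column about 375). Now I press it in gently.

Run:
```python
from h import *
j=json.load(open("post.json")); xy=SOCK-j["dx"]*Y[:2,0]; f0=sense()["wrist_force"]
# entry: watch for a rim contact
hit=go(xy,.039+j["zoff"],feed=.012,until_force=8); s=rep(f"entry {hit}"); print("foot depth mm",(.044-s["position"][2]+j["zoff"])*1e3)
if not hit:
    hit=go(xy,.016+j["zoff"],feed=.007,until_force=17); s=rep(f"press {hit}"); print("foot depth mm",(.044-s["position"][2]+j["zoff"])*1e3)
    sleep(.2); s=rep("hold"); print(s["wrist_force"]-f0)
```

```text
entry False 37.53 [0.4203 0.0774 0.0954] F [ 0.16  0.11 -0.95] gap 0.0091 gf 97.6
foot depth mm 4.9546953385451245
press True 40.01 [0.4208 0.0777 0.0763] F [-1.34 -0.14  4.63] gap 0.0089 gf 98.4
foot depth mm 24.058656895854394
hold 40.21 [0.4208 0.0777 0.0763] F [-0.3  -0.61  5.01] gap 0.0089 gf 98.4
[ 0.48966185 -0.74962994  5.86660617]
```

Run:
```python
from h import *
s=sense(); p=s["position"]
hit=go(p[:2],p[2]-.002,feed=.003,until_force=9); s=rep(f"press {hit}"); sleep(.25); s=rep("hold")
```

```text
press True 40.65 [0.4208 0.0777 0.0763] F [-0.07 -0.09  4.57] gap 0.0083 gf 98.3
hold 40.9 [0.4208 0.0777 0.0762] F [-0.39 -0.35  5.2 ] gap 0.009 gf 98.4
```

Run:
```python
from h import *
p=sense()["position"]
hit=go(p[:2],p[2]-.001,feed=.003,until_force=15); s=rep(f"press {hit}")
for _ in range(3): sleep(.12); rep("hold")
```

```text
press False 41.66 [0.4208 0.0777 0.0762] F [-2.14  0.38 14.07] gap 0.0087 gf 98.7
hold 41.77 [0.4208 0.0777 0.0762] F [-1.76  0.22 15.02] gap 0.0086 gf 98.7
hold 41.89 [0.4208 0.0777 0.0762] F [-1.87 -0.62 14.34] gap 0.0091 gf 98.7
hold 42.01 [0.4208 0.0777 0.0762] F [-1.2  -0.04 13.95] gap 0.0089 gf 98.7
```

It held about 14 N on the floor without moving. Release, retreat and check.

Run:
```python
from h import *
p=sense()["position"]; go(p[:2],p[2],feed=.01)
command_gripper(.040); rep("open"); go(sense()["position"][:2],.17,feed=.1); s=rep("up")
pic,d,T,R=shot("e0"); K=camera_params("wrist")["K"]; v,u=np.mgrid[:400,:640]
X=np.stack([(u-K[0,2])/K[0,0]*d,(v-K[1,2])/K[1,1]*d,d],-1)@T[1].T+T[0]
m=(np.hypot(X[...,0]-SOCK[0],X[...,1]-SOCK[1])<.015)&(X[...,2]>.06)&(d>0); m,c,a=blob(m)
print("post top z",np.percentile(X[...,2][m],[50,90]),"xy",ray("wrist",c,.078,T)[0]-[.00041,-.00067,0]-[*SOCK,0])
m=(np.hypot(X[...,0]-.385,X[...,1]-.045)<.08)&(X[...,2]>.073)&(X[...,2]<.09)&(d>0); print("all tops z",[round(float(np.median(X[...,2][cv2.connectedComponents(m.astype(np.uint8))[1]==i])),4) for i in range(1,cv2.connectedComponents(m.astype(np.uint8))[0])])
pa,_=camera("top"); cv2.imwrite("pics/fin.png",np.hstack([cv2.resize(pic[60:340,100:500,::-1],(400,400)),cv2.resize(pa[130:330,200:400,::-1],(400,400))]))
```

```text
open 42.66 [0.4204 0.0775 0.0759] F [-0.22  0.86  0.29] gap 0.0398 gf 0.0
up 43.75 [0.4199 0.0774 0.1695] F [-0.22  0.24 -0.06] gap 0.0399 gf 0.0
post top z [0.22237454 0.22510956] xy [-0.11302775 -0.06263766  0.078     ]
all tops z [0.0776, 0.0731, 0.0773]
```

View pics/fin.png

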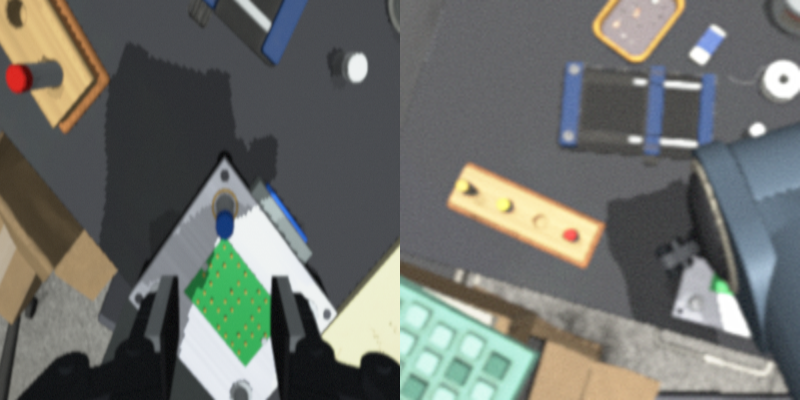

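The blue post stands in the socket at crop (225,220), its top at z ≈ 0.0776 m. The rod, yellow and red posts stand in the holder, and the gripper is clear. Handing in.

```bash
python3 -c "
from rig import *
print(finish_job())"
```

```text
the job is handed in; nothing more can be done
None
```

I handed the job in at about 44 s; no verdict came back. The socket measured 24 mm deep, the depth rod is back in its hole, and the blue-capped medium post was held on the floor at about 14 N and is released, its top about level with the other posts (0.078 m).

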